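Load the board-curing ramp

TASK

Freshly coated phone boards are waiting in white carriers to be cured. Take the square key from its stand, put it in the yellow knob beside the ramp, turn the knob clockwise as far as it goes so that the red gate sinks, and stand the key back in its stand; the gripper itself must not press on the knob or the gate. Then set every carrier that is there lengthwise in a lane of its own and push it up the ramp, under the amber hood, until it rests against the top stop; if something gets knocked back, put it right again, and leave the other things on the bench where they are.

Things in the scene. Friction and masses are not known exactly. Their poses are not given: they have to be found in the camera images.
- ramp: curing ramp, fixed, dark metal: origin on the table under its middle, x level and up the slope, y left, z up. The deck slopes 0.14 rad (8 degrees) and runs 200 along the slope from foot to top_stop. Four lanes 49 wide, at y = -82.5, -27.5, 27.5, 82.5, are parted by 6 wide ribs standing 8 above the deck. A grey bracket 52 x 50, 34 high (y 113 to 163, x about -30) carries the yellow knob.
- foot (a point): lower end of the deck, midway across it, 6 above the table, at x = -115 of the ramp (axes as ramp). Friction keeps a carrier where it is left on the slope.
- top_stop (a point): point on the deck at the face of the top stop, midway across the ramp (axes as ramp). The stop is a dark wall across the head of all lanes, 22 high. A carrier resting against it has its origin 35 before it along the slope.
- hood_front (a point): middle of the lower front edge of the amber see-through hood, 41 off the deck and 152 along the slope from the foot (axes as ramp). The hood is 4 thick, with a lamp bar on it up to 57 off the deck, and covers the deck from here to the stop; its cheeks stand outside the lanes. The last 22 of a carrier at the stop stick out below the hood's edge.
- knob (a joint): turn of the yellow captive knob in rad, 0 to 1.3 (a hard end), clockwise from above positive; it starts between 0 and 0.25, turns against about 0.06 N m of friction and stays where it is left. It lowers the red gate by 13 mm per rad: at 0 the gate stands 10 above the deck, from about 0.8 on it is sunk below the deck.
- recess (a point): centre of the mouth of the square recess in the top of the yellow knob, 52.5 above the table. Recess 14.8 x 14.8, 16 deep, edges chamfered 1.5; knob body 30 x 30 plus lobes to 45 over all. Axes turn with the knob: x and y are square to the recess' sides, z up.
- gate: the red gate: one bar piece in each lane, 46 wide, 5 thick, 90 along the slope from the foot, sliding up and down as the knob turns. Origin: middle of its 20 mm height, so it lies level with the deck when the gate stands 10 above the deck.
- key: square key, stands upright: steel square tip 12 x 12 and 14 long below a round flange (28 diameter, 4 thick), a round shank 12 diameter up to 30, then an orange wing handle 34 (x) x 12 (y) and 34 high, from 30 to 64 above the tip. Origin: centre of the tip's end, z up, x along the wing and square to the tip's sides. 0.09 kg. Fully in the recess or in the stand, the flange rests on the top.
- stand: key stand: fixed black block 60 x 60 x 22 high, origin under its middle; in its top a central square hole 17 x 17, 18 deep, sides along x and y, chamfered 1.5. With the key home the key's origin is 8 above the table.
- carrier1: board carrier, one of up to four alike (one may be absent): a flat white block 70 long (x) x 42 wide (y) x 12 high with green boards on top and, along its middle, a blue finger rib 36 long (x) x 12 wide (y) that stands from 12 to 26 above the underside; 0.11 kg. Origin: centre of the underside, z up through the rib. Either end may go first.
- carrier2: board carrier, one of up to four alike (one may be absent): a flat white block 70 long (x) x 42 wide (y) x 12 high with green boards on top and, along its middle, a blue finger rib 36 long (x) x 12 wide (y) that stands from 12 to 26 above the underside; 0.11 kg. Origin: centre of the underside, z up through the rib. Either end may go first.
- carrier3: board carrier, one of up to four alike (one may be absent): a flat white block 70 long (x) x 42 wide (y) x 12 high with green boards on top and, along its middle, a blue finger rib 36 long (x) x 12 wide (y) that stands from 12 to 26 above the underside; 0.11 kg. Origin: centre of the underside, z up through the rib. Either end may go first.
- carrier4: board carrier, one of up to four alike (one may be absent): a flat white block 70 long (x) x 42 wide (y) x 12 high with green boards on top and, along its middle, a blue finger rib 36 long (x) x 12 wide (y) that stands from 12 to 26 above the underside; 0.11 kg. Origin: centre of the underside, z up through the rib. Either end may go first.
- flux_jar: bystander: small flux jar, 28 diameter, 32 high; origin in the middle of its underside.
- spirit_bottle: bystander: white spirit bottle, 56 diameter, 72 high; origin in the middle of its underside.
- solder_spool: bystander: solder spool, 54 diameter, 42 high; origin in the middle of its underside.
- tape_roll: bystander: orange tape roll, 64 diameter, 18 high; origin in the middle of its underside.
- phone_screen: bystander: white phone screen lying flat, 142 x 69 x 8; origin in the middle of its underside.
- open_phone: bystander: opened phone lying flat, 142 x 69 x 8; origin in the middle of its underside.
- screwdriver: bystander: green-handled screwdriver lying flat, 150 long; origin at its middle, underside.

How it is judged:
By the outcome, as a careful person would: the job done as asked, in the order asked, and still so for the second after the job is handed in, with the robot touching nothing.
Of carrier1, carrier2, carrier3, carrier4 only 3 to 4 are there at a start; the rules pass over those that are not, and their reading is None.
At some moment in a run one of carrier1, carrier2, carrier3, carrier4 may be knocked a few centimetres aside while the robot is not near it.
It also fails if it takes over 208 s, if anything falls off the work surface, if the arm or the gripper's body presses on something with over 40 N, if the wrist force passes 120 N, or if a joint passes its speed limit or range.

ROBOT

A 7-joint arm with a two-finger parallel gripper is mounted at the origin on the work surface. World frame = base frame: x ahead of the robot, y to its left, z up, the work surface at z = 0. Lengths are in mm, angles in rad, forces in N, time in s.
With the tool pointing down it reaches from about 425 to 925 mm from the base axis. Payload 6.8 kg.
Tool frame: the origin (TCP) lies at the very end of the fingers, on their centre line; the grasp point (between the pads) lies 19 mm behind it; z points along the fingers, y is the line along which they close (so a half turn about z gives the same grasp; the last joint's range is limited). The gripper opens to 88 mm and grips with 3 to 60 N. Pads are 20 mm wide; open, the fingers measure 115 mm over their backs; the gripper's body (75 mm by 178 mm) begins 61 mm behind the grasp point.
Start: joints at [-1.4, 0.477, 0.022, 1.555, -0.011, 1.109, -0.083], TCP at [185.757, 648.954, 222.664] pointing down, gripper open.
Joint ranges: [-2.96, 2.96], [-0.34, 2.1], [-1.41, 1.46], [0.24, 2.44], [-1.37, 4.51], [0.17, 1.92], [-2.96, 2.96]. Speed limits (rad/s): [2.39, 2.39, 3.14, 3.14, 3.14, 3.14, 3.14].

INTERFACE

Orientations are given as a 3x3 rotation matrix whose columns are the frame's x, y, z axes.
In Python, from rig import r gives the robot as it stands.
- The arm moves only by the shell command python3 nudge.py 'ROWS'. ROWS is a JSON object with one list for each field, all of the same length, 1 to 10, a row being the entries at one place: rx, ry, rz (a rotation vector in rad), sx, sy, sz (the shift in mm), finger_gap (the opening from 0.0 (shut) to 1.0 (fully open)); each row is the pose to reach, as a shift and turn from the pose commanded when the command began, along the tool's axes at that moment; what a row does not reach only later rows make up. A row lasts 1/8 s, in which the tool goes at most 62.5 mm and 0.188 rad, less where a joint would pass 70% of its speed; a pose out of reach is approached as far as the arm can. The fingers move at their own pace and stop on an object; the grip force is fixed at half the most. Time passes only in rows, so rows that do not move let the fingers close. It prints the time, the measured TCP pose, the force, the opening and the grip force at its end. Input that does not fit is refused with a message, and nothing moves.
- r.read_state(): the state, without advancing time (a new reading comes with each control period).
- r.snapshot(name): name is "scene" or "side" or "wrist"; returns a dict with "image" (420x560x3 uint8, red, green, blue), "fx", "fy", "cx", "cy" (pixels), "R" (3x3) and "t" (3): a world point X has camera coordinates R X + t; the wrist camera has in their place "tool_from_camera" (4x4, takes a point from camera to tool coordinates, whose origin is the TCP and whose axes are the flange's). Camera axes: x right, y down, z forward; pixel columns grow to the right and rows downward; lengths in mm; the calibration is good to about 2 mm. A picture is of the moment at which its call begins: read the wrist's pose just before it. There is no depth.
- r.close_job(): hands the job in; it is judged then, once.
The state is a dict: "time": time; "joint_positions": joint angles; "dq": joint speeds; "joint_torque": joint torques, N m; "position": TCP position; "tool_rot": TCP orientation; "wrist_force": force on the tool from outside, world axes, zero at the start; "wrist_torque": the same for the moment, N m; "gripper_width": opening from 0.0 (shut) to 1.0 (fully open); "grasp_force": force on a finger pad.
Only numpy, scipy, OpenCV 4.12 (cv2) and the standard library are available. Lean on these libraries where they do the work, as an engineer would, in place of code of your own. Each camera call takes 0.05 s, during which the arm holds its last target. There are 200 camera calls.

## Working session

There is one attempt and no reset: what is moved stays moved. The work goes in short steps, Python scripts to look and compute and a shell command to move; the robot and the scene stay as the last step left them, time stands still between calls to the robot, and variables do not carry over. Pictures are saved under pics/ and viewed, at most 14 in all, crops included, and the job is handed in when it is done.

```bash
ls; mkdir -p pics; python3 - <<'E'
from rig import r
import cv2
s=r.read_state(); print(s)
for n in("scene","side","wrist"):
    d=r.snapshot(n); cv2.imwrite(f"pics/{n}0.png",d["image"][:,:,::-1])
    print(n,{k:v for k,v in d.items() if k!="image"})
E
```

```text
nudge.py
pics
rig.py
  5 nudge.py
  3 rig.py
  8 total
{'time': 0.0, 'joint_positions': array([-1.40007342,  0.47780341,  0.022348  ,  1.55642351, -0.01147624,
        1.1093217 , -0.08310364]), 'dq': array([-1.03113343e-03,  2.62879201e-05, -6.64193204e-04,  3.65783724e-04,
       -2.36185618e-04,  1.03613844e-03, -8.30368030e-05]), 'joint_torque': array([-3.26122499e-04, -5.82853425e+01,  1.53475989e+00, -2.72609174e+01,
       -5.42865763e-02,  1.70567818e-02,  1.41972700e-04]), 'position': array([185.63774423, 648.34697401, 221.69149278]), 'tool_rot': array([[-9.61386015e-01,  2.75203214e-01, -3.46342454e-04],
       [ 2.75203385e-01,  9.61384354e-01, -1.79452062e-03],
       [-1.60889627e-04, -1.82054164e-03, -9.99998330e-01]]), 'wrist_force': array([ 0.83674017,  0.55887134, -0.35451584]), 'wrist_torque': array([0.03040806, 0.01393473, 0.04700309]), 'grasp_force': 0.0, 'gripper_width': 0.9985604765002242}
scene {'fx': 393.4410134379864, 'fy': 393.4410134379864, 'cx': 278.6032580248248, 'cy': 212.60004678161323, 'R': a
[... 292 characters left out ...]
210.31353198304458, 'R': array([[ 0.8651607 , -0.50123361, -0.0161815 ],
       [-0.34556662, -0.5724654 , -0.74355032],
       [ 0.36342906,  0.6488823 , -0.66848416]]), 't': array([-532.54763501,  278.50434733, 1010.37875864])}
wrist {'fx': 335.8363791451137, 'fy': 335.8363791451137, 'cx': 282.12314460142136, 'cy': 210.08016265636263, 'tool_from_camera': array([[ 3.57056236e-04, -9.56484422e-01, -2.91783177e-01,
         8.12509917e+01],
       [ 9.99999032e-01,  7.33916081e-04, -1.18212233e-03,
         7.12463039e-01],
       [ 1.34482596e-03, -2.91782473e-01,  9.56483758e-01,
        -1.61565567e+02],
       [ 0.00000000e+00,  0.00000000e+00,  0.00000000e+00,
         1.00000000e+00]])}
```
View pics/scene0.png

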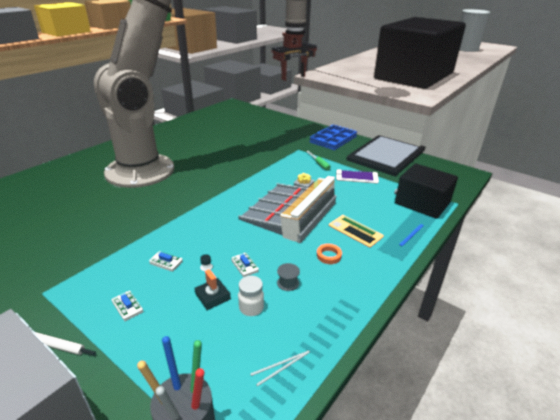

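View pics/side0.png

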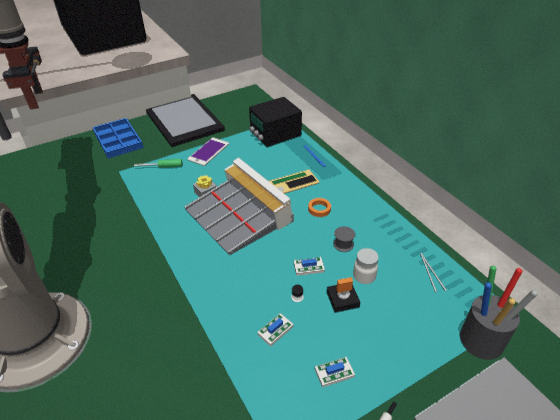

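The scene shows three carriers, with blue ribs near scene (166,257), (127,298) and (243,263), and side (275,327), (335,369) and (309,264). The key and stand are at scene (211,285) and side (345,290), the yellow knob at scene (305,178) and side (204,182), and the ramp with its red gate lies between them.

```bash
cat > h.py <<'E'
import numpy as np, cv2
from rig import r
from scipy.spatial.transform import Rotation as Ro
def snap(n,save=None):
    s=r.read_state(); d=r.snapshot(n)
    if n=="wrist":
        T=np.eye(4);T[:3,:3]=s["tool_rot"];T[:3,3]=s["position"]
        W=np.linalg.inv(T@d["tool_from_camera"]); d["R"]=W[:3,:3]; d["t"]=W[:3,3]
    if save: cv2.imwrite(f"pics/{save}.png",d["image"][:,:,::-1])
    return d
def ray(d,p):
    v=d["R"].T@np.array([(p[0]-d["cx"])/d["fx"],(p[1]-d["cy"])/d["fy"],1]); return -d["R"].T@d["t"],v/np.linalg.norm(v)
def cast(d,p,z):
    c,v=ray(d,p); return c+v*(z-c[2])/v[2]
def tri(a,p,b,q):
    c1,v1=ray(a,p);c2,v2=ray(b,q)
    k=np.linalg.lstsq(np.c_[v1,-v2],c2-c1,rcond=None)[0]
    A,B=c1+k[0]*v1,c2+k[1]*v2
    return (A+B)/2,np.linalg.norm(A-B)
def proj(d,X):
    c=d["R"]@np.asarray(X,float)+d["t"]; return d["fx"]*c[0]/c[2]+d["cx"],d["fy"]*c[1]/c[2]+d["cy"]
HSV={"blue":((100,120,60),(125,255,255)),"orange":((4,150,120),(17,255,255)),"yellow":((22,120,120),(33,255,255)),"red":((0,150,90),(4,255,255))}
def blobs(d,col,amin=20,roi=None):
    hsv=cv2.cvtColor(d["image"],cv2.COLOR_RGB2HSV); m=cv2.inRange(hsv,*HSV[col])
    if col=="red": m|=cv2.inRange(hsv,(174,150,90),(180,255,255))
    if roi: k=np.zeros_like(m);k[roi[1]:roi[3],roi[0]:roi[2]]=1;m*=k
    n,l,st,ce=cv2.connectedComponentsWithStats(m)
    return [(np.round(ce[i],1),st[i],cv2.minAreaRect(np.argwhere(l==i)[:,::-1].astype(np.float32))) for i in range(1,n) if st[i,4]>=amin]
def go(target,yaw=None):
    """shift in tool axes to world target; turn about tool z so tool x points along world yaw (mod pi nearest)"""
    s=r.read_state(); R=s["tool_rot"]; d=R.T@(np.asarray(target)-s["position"])
    cur=np.arctan2(R[1,0],R[0,0]); tz=None
    if yaw is not None: tz=-((yaw-cur+np.pi/2)%np.pi-np.pi/2)
    print("go",np.round(d,1),"rz",tz,"yaw now",round(cur,3),"tilt",np.round(R[:2,2],4))
E
python3 - <<'E'
from h import *
a=snap("scene");b=snap("side")
for n,d in(("scene",a),("side",b)):
    for c in("blue","orange","yellow","red"):
        print(n,c,[(x[0],x[1][4],np.round(x[2][1],1)) for x in blobs(d,c,8)])
for n,p,q in(("A",(166,257),(275,327)),("B",(127,298),(335,369)),("C",(243,263),(309,264)),("key",(211,275),(345,284)),("knob",(305,178),(204,181)),("jar",(206,260),(297,288))):
    print(n,tri(a,p,b,q))
E
```

```text
scene blue [(array([332.3, 136.8]), np.int32(748), array([44.4, 23.8])), (array([410.9, 234.6]), np.int32(127), array([ 4.2, 30.5])), (array([165. , 256.4]), np.int32(79), array([13.,  6.])), (array([244.7, 260.1]), np.int32(62), array([12.4,  5.8])), (array([126. , 300.6]), np.int32(88), array([14.4,  6.4])), (array([171.1, 362.9]), np.int32(404), array([54.6,  8.2]))]
scene orange [(array([328.8, 253.5]), np.int32(202), array([17., 22.])), (array([210. , 275.7]), np.int32(52), array([10.5,  5. ]))]
scene yellow [(array([61.9, 17.6]), np.int32(1503), array([32.4, 52.6])), (array([303.8, 178.6]), np.int32(79), array([ 7., 10.]))]
scene red [(array([297.3, 190.6]), np.int32(10), array([1.4, 5.7])), (array([288.5, 199. ]), np.int32(10), array([0.7, 6.4])), (array([279.5, 207.4]), np.int32(14), array([1.4, 7.1])), (array([270.1, 216.3]), np.int32(13), array([1.4, 7.8])), (array([197. , 388.1]), np.int32(240), array([ 6.4, 39.4]))]
side blue [(array([117.4, 137.6]), np.int32(1267), array([34.1, 42.5])), (array([314.2, 155.5]), np.int32(83), array([29. ,  2.8])), (array([308.6, 262.1]), n
[... 564 characters left out ...]
, 216. ]), np.int32(27), array([12. ,  2.1])), (array([249.7, 227.1]), np.int32(30), array([13.4,  2.1])), (array([509.5, 287.6]), np.int32(259), array([ 6.2, 42.9]))]
A (array([ 464.2878835 , -252.76670867,   15.73177382]), np.float64(4.88527405835903))
B (array([ 516.18004895, -400.19116465,   22.72772011]), np.float64(9.16562839791031))
C (array([ 625.85516348, -142.38217144,   14.43383324]), np.float64(2.5685745550783077))
key (array([ 639.15791639, -262.1132385 ,   63.34485046]), np.float64(7.521947980141511))
knob (array([525.35150046, 263.9994047 ,  42.74885623]), np.float64(1.6284653403925176))
jar (array([ 556.29920593, -198.83161424,   25.227357  ]), np.float64(4.7398366599318695))
```

View pics/wrist0.png

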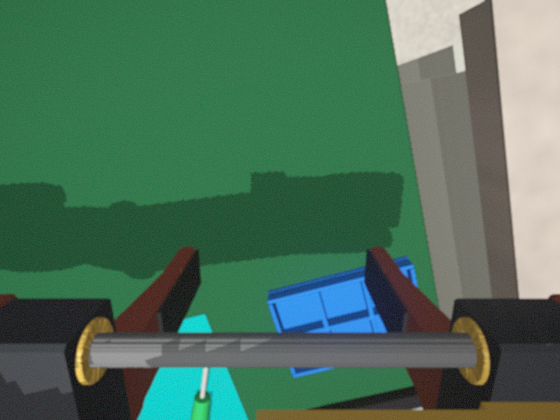

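The wrist picture shows only the bench edge, blue tray (340,320) and screwdriver. I'll compute a rough ramp pose next, then fly over it.

```bash
python3 - <<'E'
from h import *
a=snap("scene");b=snap("side")
for p,q in(((297.3,190.6),(215.7,195.7)),((288.5,199),(226.4,205.3)),((279.5,207.4),(237.7,216)),((270.1,216.3),(249.7,227.1))): print(tri(a,p,b,q))
go([490,130,300],-0.1)
E
```

```text
(array([535.01906396, 208.78515302,  23.55111348]), np.float64(3.2385629730190244))
(array([542.7815258 , 153.26751223,  23.50745131]), np.float64(0.5948458362684734))
(array([550.43867075,  98.36864548,  23.25624716]), np.float64(1.6283602270438287))
(array([558.55545705,  43.86660249,  23.2149336 ]), np.float64(2.8816336029352017))
go [-435.3 -415.1  -77.4] rz -0.1788730391596638 yaw now 2.863 tilt [-0.0001 -0.0004]
```

```bash
python3 nudge.py '{"rx":[0,0,0,0,0,0,0,0,0,0],"ry":[0,0,0,0,0,0,0,0,0,0],"rz":[-0.42,-0.42,-0.42,-0.42,-0.42,-0.42,-0.42,-0.42,-0.42,-0.42],"sx":[-558,-558,-558,-558,-558,-558,-558,-558,-558,-558],"sy":[-369,-369,-369,-369,-369,-369,-369,-369,-369,-369],"sz":[-77,-77,-77,-77,-77,-77,-77,-77,-77,-77],"finger_gap":[1,1,1,1,1,1,1,1,1,1]}'; python3 -c "
from h import *
go([621,140,300],0.142)"
```

```text
time: 1.6
position: [590.5, 175.6, 294.6]
tool_rot: [[-0.99, -0.141, 0.001], [-0.141, 0.99, 0.0], [-0.001, 0.0, -1.0]]
wrist_force: [-0.2, 0.2, 0.2]
gripper_width: 0.997
grasp_force: 0.0
go [-25.2 -39.6  -5.4] rz -0.0005096853238342192 yaw now -3.0 tilt [0.0005 0.0005]
```

```bash
python3 nudge.py '{"rx":[0,0,0],"ry":[0,0,0],"rz":[0,0,0],"sx":[-25,-25,-25],"sy":[-40,-40,-40],"sz":[-5,-5,-5],"finger_gap":[1,1,1]}' | head -2; python3 - <<'E'
from h import *
d=snap("wrist","w1")
for c in("yellow","red"): print(c,[(x[0],x[1],x[2]) for x in blobs(d,c,30)])
E
```

```text
time: 1.98
position: [619.3, 142.0, 298.8]
yellow [(array([391.7, 109.1]), array([373,  90,  38,  39, 962], dtype=int32), ((392.00006103515625, 108.99999237060547), (33.941123962402344, 36.769554138183594), 45.0)), (array([274. , 176.2]), array([ 179,  162,  192,   29, 5071], dtype=int32), ((274.443359375, 175.9780731201172), (191.013427734375, 27.064468383789062), 0.30970388650894165)), (array([286.3, 269.7]), array([ 253,  222,   65,   91, 1097], dtype=int32), ((284.9419250488281, 267.7178649902344), (45.09096145629883, 85.4151611328125), 14.931416511535645)), (array([ 78.8, 365.8]), array([ 75, 347,   9,  35, 152], dtype=int32), ((78.75389099121094, 364.0935363769531), (34.137046813964844, 7.660019874572754), 87.61405944824219))]
red [(array([207.6, 112.3]), array([191, 111,  37,   3,  84], dtype=int32), ((209.0, 112.0), (2.0, 36.0), 90.0)), (array([252.3, 112.5]), array([235, 111,  36,   3,  73], dtype=int32), ((252.5, 112.0), (2.0, 35.0), 90.0)), (array([299.8, 112.5]), array([280, 111,  36,   4, 118], dtype=int32), ((297.5, 112.5), (3.0, 35.0), 90.0)), (array([340.8, 112.5]), array([323, 111,  37,   4, 141], dtype=int32), ((341.0, 112.5), (3.0, 36.0), 90.0))]
```

View pics/w1.png

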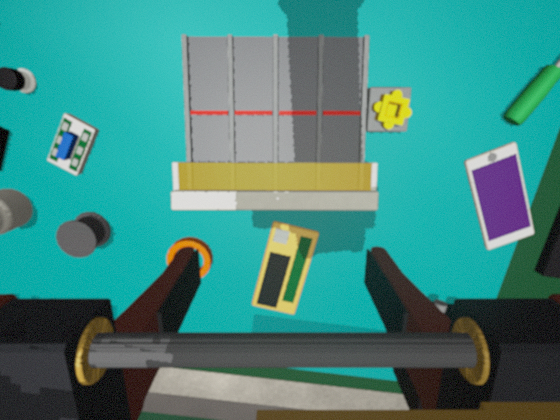

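The view shows the ramp square in the image: foot edge at row 37, gate at row 112 in columns 191–360, hood from rows 163–190, and knob at (392,109). I'll zoom in on the knob.

```bash
python3 - <<'E'
from h import *
im=cv2.imread("pics/w1.png")
cv2.imwrite("pics/k1.png",cv2.resize(im[80:140,360:425],None,fx=9,fy=9,interpolation=cv2.INTER_CUBIC))
d=snap("wrist")
g=[cast(d,(c,112.5),26) for c in(209,253,297.5,341)]
print(np.round(g,1)); v=g[3]-g[0]; print("spacing",np.linalg.norm(v)/3,"yaw",np.arctan2(-v[0],v[1]))
print("knob",cast(d,(392,109),50))
for z in(6,14): print("foot",cast(d,(183.5,36),z),cast(d,(368.5,36),z))
E
```

```text
[[557.   42.9  26. ]
 [549.2  97.   26. ]
 [541.3 151.7  26. ]
 [533.5 205.2  26. ]]
spacing 54.66526597720796 yaw 0.14365197309954464
knob [521.42228548 259.4920555   50.        ]
foot [472.66051756   0.74751193   6.        ] [440.28972405 224.47139858   6.        ]
foot [473.82543287   3.05760135  14.        ] [442.02446185 222.84328049  14.        ]
```

View pics/k1.png

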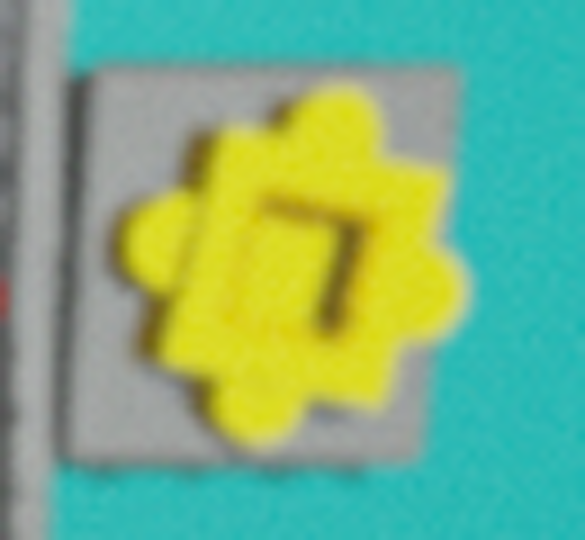

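The knob's body is turned about 13° (0.24 rad) clockwise relative to the bracket, with its recess centred near crop (301,266). I'll look closer from two opposite yaws so that the wrist-camera offset cancels.

```bash
cat >> h.py <<'E'
def sq(d,col,roi=None):
    b=max(blobs(d,col,30,roi),key=lambda x:x[1][4]); return b
E
python3 nudge.py '{"rx":[0,0,0,0,0],"ry":[0,0,0,0,0],"rz":[0,0,0,0,0],"sx":[10,10,10,10,10],"sy":[132,132,132,132,132],"sz":[129,129,129,129,129],"finger_gap":[1,1,1,1,1]}' | head -2; python3 - <<'E'
from h import *
d=snap("wrist","w2")
u=proj(d,[521.4,260,52.5]); print(u)
im=cv2.imread("pics/w2.png"); x,y=map(int,u)
cv2.imwrite("pics/k2.png",cv2.resize(im[y-40:y+40,x-40:x+40],None,fx=7,fy=7,interpolation=cv2.INTER_CUBIC)); print(x-40,y-40)
go([451,250,170])
E
```

```text
time: 2.7
position: [591.0, 271.0, 170.5]
(np.float64(280.14026925916295), np.float64(121.39528661527996))
240 81
go [142.3  -0.    0.9] rz None yaw now -3.001 tilt [0.0015 0.0001]
```

View pics/k2.png

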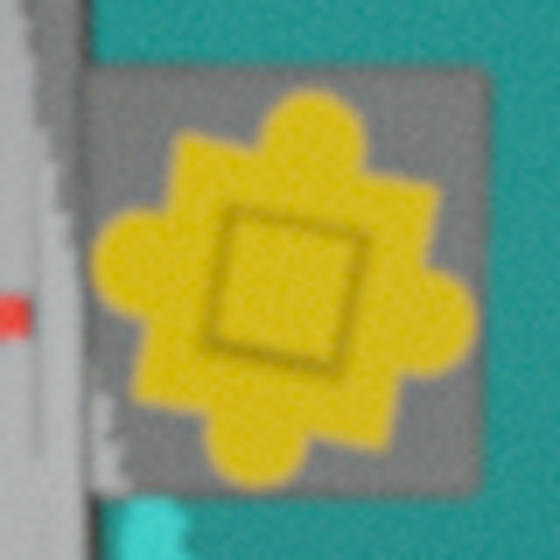

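The recess square is centred at crop (286,292) and rotated about 0.18 rad clockwise in the image. Next is the half-turn view.

```bash
python3 - <<'E'
import cv2,numpy as np
from h import HSV
hsv=cv2.cvtColor(cv2.imread("pics/w2.png"),cv2.COLOR_BGR2HSV)[81:161,240:320]
m=cv2.inRange(hsv,*HSV["yellow"]); print(m.sum()/255,[x.mean() for x in np.nonzero(m)])
E
python3 nudge.py '{"rx":[0,0,0,0,0,0,0,0],"ry":[0,0,0,0,0,0,0,0],"rz":[1.5,1.5,1.5,1.5,1.5,1.5,1.5,1.5],"sx":[142,142,142,142,142,142,142,142],"sy":[0,0,0,0,0,0,0,0],"sz":[1,1,1,1,1,1,1,1],"finger_gap":[1,1,1,1,1,1,1,1]}'|head -2;  python3 nudge.py '{"rx":[0,0,0,0,0,0,0,0,0,0],"ry":[0,0,0,0,0,0,0,0,0,0],"rz":[1.64,1.64,1.64,1.64,1.64,1.64,1.64,1.64,1.64,1.64],"sx":[0,0,0,0,0,0,0,0,0,0],"sy":[0,0,0,0,0,0,0,0,0,0],"sz":[0,0,0,0,0,0,0,0,0,0],"finger_gap":[1,1,1,1,1,1,1,1,1,1]}'; python3 - <<'E'
from h import *
d=snap("wrist","w3"); u=proj(d,[521.4,260,52.5]); print(u); x,y=map(int,u)
for b in blobs(d,"yellow",300,(x-60,y-60,x+60,y+60)): print(b,cast(d,b[0],52.5))
E
```

```text
1894.0 [np.float64(41.052270327349525), np.float64(40.04857444561774)]
time: 3.75
position: [452.0, 249.7, 170.7]
time: 5.0
position: [451.6, 249.9, 170.2]
tool_rot: [[0.99, 0.142, 0.001], [0.142, -0.99, 0.002], [0.002, -0.001, -1.0]]
wrist_force: [-0.1, 0.1, 0.4]
gripper_width: 1.003
grasp_force: 0.0
(np.float64(283.0746479854031), np.float64(119.8196815590322))
(array([282.8, 118. ]), array([ 256,   90,   54,   57, 1870], dtype=int32), ((283.0, 118.00000762939453), (49.89400863647461, 50.110939025878906), 40.60129928588867)) [522.76548103 260.4202021   52.5       ]
```

```bash
python3 nudge.py '{"rx":[0,0,0,0,0,0,0,0,0,0],"ry":[0,0,0,0,0,0,0,0,0,0],"rz":[0,0,0,0,0,0,0,0,0,0],"sx":[42,42,42,42,42,42,42,42,42,42],"sy":[533,533,533,533,533,533,533,533,533,533],"sz":[-80,-80,-80,-80,-80,-80,-80,-80,-80,-80],"finger_gap":[1,1,1,1,1,1,1,1,1,1]}' | head -2;  python3 nudge.py '{"rx":[0,0],"ry":[0,0],"rz":[0,0],"sx":[0,0],"sy":[0,0],"sz":[0,0],"finger_gap":[1,1]}'|head -2; python3 - <<'E'
from h import *
d=snap("wrist","w4")
for c,z in(("orange",72),("blue",26)):
  for b in blobs(d,c,100): print(c,b,cast(d,b[0],z))
E
```

```text
time: 6.3
position: [567.3, -276.0, 250.2]
time: 6.55
position: [568.3, -269.3, 248.9]
orange (array([284.1, 120.5]), array([274,  99,  25,  37, 251], dtype=int32), ((285.5940856933594, 116.80457305908203), (12.981096267700195, 35.90658187866211), 25.70995330810547)) [ 635.28029292 -260.51416921   72.        ]
blue (array([174.4, 111.6]), array([163,  96,  24,  32, 391], dtype=int32), ((174.26246643066406, 111.6488037109375), (12.81202220916748, 31.38515281677246), 25.463346481323242)) [ 625.37966073 -140.35019132   26.        ]
blue (array([381.9, 233.9]), array([372, 221,  21,  27, 315], dtype=int32), ((381.8999938964844, 234.20001220703125), (11.627553939819336, 28.174455642700195), 26.56505012512207)) [ 518.24749591 -399.23103797   26.        ]
blue (array([258.3, 256.8]), array([253, 243,  12,  28, 252], dtype=int32), ((258.20770263671875, 256.66156005859375), (27.41167449951172, 9.426639556884766), 82.87498474121094)) [ 465.75099946 -253.35414937   26.        ]
```

View pics/w4.png

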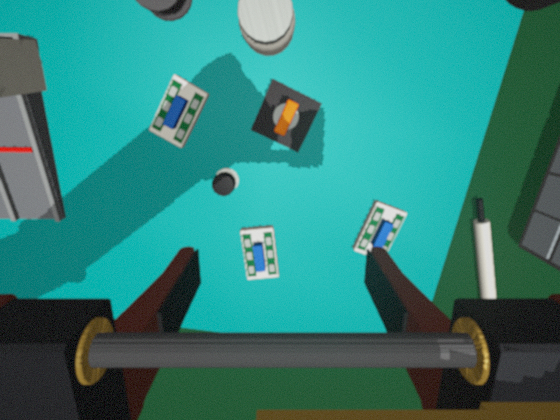

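The picture shows the key's wing at (285,117) in its stand, carriers at (178,111), (382,232) and (259,253), the jar at (224,181) and the bottle at (267,25). I'll take a closer look aligned with the wing.

```bash
python3 nudge.py '{"rx":[0,0,0,0,0],"ry":[0,0,0,0,0],"rz":[0.449,0.449,0.449,0.449,0.449],"sx":[0,0,0,0,0],"sy":[-29,-29,-29,-29,-29],"sz":[70,70,70,70,70],"finger_gap":[1,1,1,1,1]}' | head -3; python3 - <<'E'
from h import *
print(r.read_state()["joint_positions"])
d=snap("wrist","w5")
u=proj(d,[638.7,-261.5,72]); print(u); x,y=map(int,u)
im=cv2.imread("pics/w5.png"); cv2.imwrite("pics/k5.png",cv2.resize(im[y-60:y+60,x-60:x+60],None,fx=5,fy=5,interpolation=cv2.INTER_CUBIC)); print(x-60,y-60)
for b in blobs(d,"orange",100): print(b,cast(d,b[2][0],72))
E
```

```text
time: 7.22
position: [564.2, -242.0, 179.4]
tool_rot: [[0.954, -0.299, 0.0], [-0.299, -0.954, 0.0], [0.0, -0.0, -1.0]]
[-0.35072385  0.58543158  0.9395709   1.79457835 -0.54279372  1.04362845
 -1.07991992]
(np.float64(277.8094917754557), np.float64(111.19374232692222))
217 51
(array([276.9, 110.8]), array([270,  88,  17,  47, 157], dtype=int32), ((278.0, 111.0), (46.0, 16.0), 90.0)) [ 638.79238076 -261.68282075   72.        ]
```

View pics/k5.png

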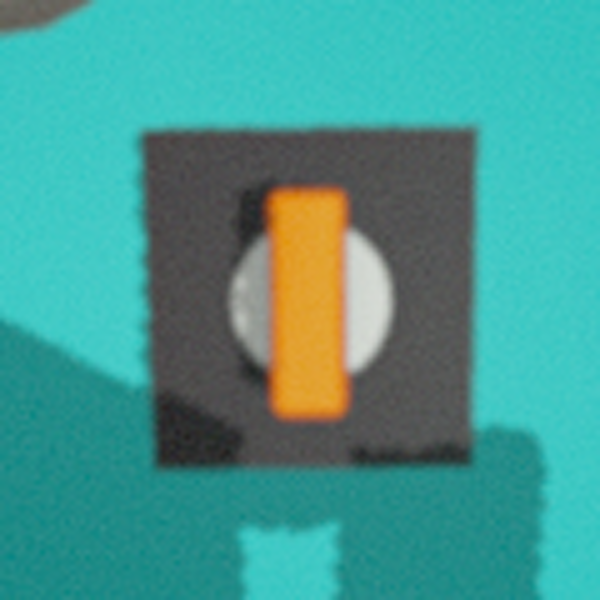

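The wing is aligned with the tool, centred at crop (308,303), with stand and wing parallel. I'll grasp it.

```bash
python3 nudge.py '{"rx":[0,0,0,0,0,0,0],"ry":[0,0,0,0,0,0,0],"rz":[0,0,0,0,0,0,0],"sx":[77,77,77,77,77,77,77],"sy":[-3.5,-3.5,-3.5,-3.5,-3.5,-3.5,-3.5],"sz":[30,60,60,100,141,141,141],"finger_gap":[0.7,0.6,0.6,0.6,0.6,0.6,0.6]}'; python3 nudge.py '{"rx":[0,0,0,0,0],"ry":[0,0,0,0,0],"rz":[0,0,0,0,0],"sx":[0,0,0,0,0],"sy":[0,0,0,0,0],"sz":[0,0,0,0,0],"finger_gap":[0,0,0,0,0]}'
```

```text
time: 8.15
position: [639.2, -263.4, 40.8]
tool_rot: [[0.953, -0.302, 0.003], [-0.302, -0.953, -0.001], [0.003, 0.0, -1.0]]
wrist_force: [0.1, -0.3, 0.5]
gripper_width: 0.598
grasp_force: 0.0
time: 8.78
position: [638.5, -262.3, 38.1]
tool_rot: [[0.954, -0.301, -0.0], [-0.301, -0.954, 0.0], [-0.0, -0.0, -1.0]]
wrist_force: [0.1, 0.1, 1.0]
gripper_width: 0.135
grasp_force: 30.0
```

```bash
python3 nudge.py '{"rx":[0,0,0,0,0,0,0,0,0,0],"ry":[0,0,0,0,0,0,0,0,0,0],"rz":[0,0,0,-0.3,-0.6,-0.9,-1.2,-1.5,-1.836,-1.836],"sx":[0,0,0,-60,-120,-180,-268,-268,-268,-268],"sy":[0,0,0,-104,-208,-312,-463,-463,-463,-463],"sz":[-30,-60,-112,-112,-112,-112,-112,-112,-112,-112],"finger_gap":[0,0,0,0,0,0,0,0,0,0]}'; python3 -c "
from h import *
s=r.read_state();print(s['joint_positions'])
go([522.3,260.2,150],1.53)"
```

```text
time: 10.02
position: [543.0, 166.5, 150.2]
tool_rot: [[0.53, 0.848, 0.0], [0.848, -0.53, 0.0], [0.0, 0.0, -1.0]]
wrist_force: [1.3, 0.6, -0.5]
gripper_width: 0.131
grasp_force: 30.0
[-0.87061134  0.43530572  0.60056739  1.91671177 -0.31361778  0.88286498
 -0.67037393]
go [ 68.5 -67.2   0.3] rz -0.5177646314288644 yaw now 1.012 tilt [0.0003 0.0001]
```

```bash
python3 nudge.py '{"rx":[0,0,0,0,0,0,0],"ry":[0,0,0,0,0,0,0],"rz":[-0.2,-0.4,-0.518,-0.518,-0.518,-0.518,-0.518],"sx":[68.5,68.5,68.5,68.5,68.5,68.5,68.5],"sy":[-67,-67,-67,-67,-67,-67,-67],"sz":[0,0,0,30,60,60,60],"finger_gap":[0,0,0,0,0,0,0]}'|head -3; python3 -c "
from h import *
d=snap('wrist','w6'); u=proj(d,[522.3,260.2,52.5]);print(u)
cv2.imwrite('pics/k6.png',cv2.resize(d['image'][180:400,170:400,::-1],None,fx=2.6,fy=2.6))
go([522.3,260.2,90],1.53)"
```

```text
time: 10.9
position: [524.3, 258.4, 90.9]
tool_rot: [[0.047, 0.999, 0.001], [0.999, -0.047, 0.0], [0.0, 0.001, -1.0]]
(np.float64(279.7872127632364), np.float64(237.41733348461383))
go [ 1.5 -2.4  1.3] rz -0.0060227729835289345 yaw now 1.524 tilt [0.0015 0.0008]
```

View pics/k6.png

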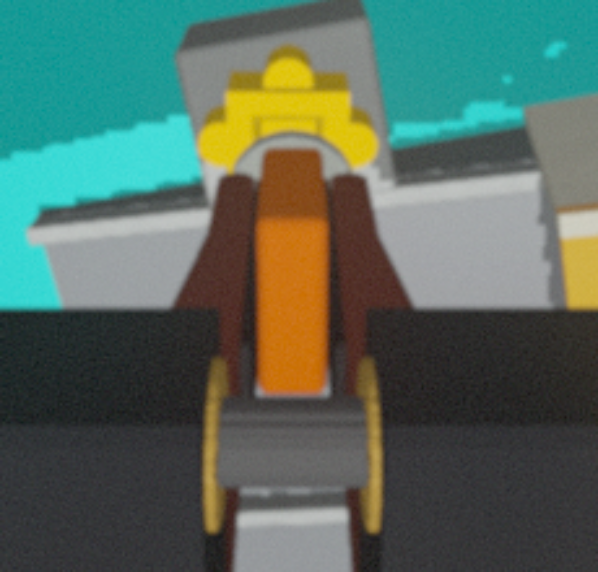

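The knob's recess edge at crop (290,125) is level and centred ahead of the key, so the yaw is right. I'll settle and then descend.

```bash
python3 nudge.py '{"rx":[0,0],"ry":[0,0],"rz":[0,0],"sx":[0,0],"sy":[0,0],"sz":[0,0],"finger_gap":[0,0]}'|head -2; python3 -c "
from h import *
go([522.3,260.2,82],1.53)"
```

```text
time: 11.2
position: [524.1, 258.7, 90.9]
go [ 1.4 -1.9  8.9] rz -0.005679329413468048 yaw now 1.524 tilt [0.001  0.0008]
```

```bash
python3 nudge.py '{"rx":[0,0,0,0,0],"ry":[0,0,0,0,0],"rz":[0,0,0,0,0],"sx":[1.4,1.4,1.4,1.4,1.4],"sy":[-1.9,-1.9,-1.9,-1.9,-1.9],"sz":[0,4,8,12,12],"finger_gap":[0,0,0,0,0]}'; python3 -c "
from h import *
go([522.3,260.2,70],1.53)"
```

```text
time: 11.82
position: [522.0, 259.7, 77.7]
tool_rot: [[0.047, 0.999, -0.0], [0.999, -0.047, -0.0], [-0.0, -0.0, -1.0]]
wrist_force: [1.3, -0.3, -1.1]
gripper_width: 0.129
grasp_force: 30.0
go [0.5 0.3 7.7] rz -0.0058599379092010295 yaw now 1.524 tilt [-0.0001 -0.0004]
```

```bash
python3 nudge.py '{"rx":[0,0,0,0,0],"ry":[0,0,0,0,0],"rz":[0,0,0,0,0],"sx":[0.3,0.3,0.3,0.3,0.3],"sy":[0.3,0.3,0.3,0.3,0.3],"sz":[4,7,8.5,8.5,8.5],"finger_gap":[0,0,0,0,0]}'
```

```text
time: 12.45
position: [522.3, 260.2, 69.7]
tool_rot: [[0.046, 0.999, 0.0], [0.999, -0.046, 0.0], [0.0, 0.0, -1.0]]
wrist_force: [-0.3, 0.7, -1.2]
gripper_width: 0.137
grasp_force: 30.0
```

```bash
python3 nudge.py '{"rx":[0,0,0,0,0,0,0,0,0,0],"ry":[0,0,0,0,0,0,0,0,0,0],"rz":[0.14,0.28,0.42,0.56,0.70,0.84,0.98,1.12,1.22,1.22],"sx":[0,0,0,0,0,0,0,0,0,0],"sy":[0,0,0,0,0,0,0,0,0,0],"sz":[0,0,0,0,0,0,0,0,0,0],"finger_gap":[0,0,0,0,0,0,0,0,0,0]}'; python3 -c "
from h import *
s=r.read_state();print(s['wrist_torque'],s['joint_positions']);go([522.3,260.2,69.7],1.53)"
python3 nudge.py '{"rx":[0,0,0],"ry":[0,0,0],"rz":[0.05,0.10,0.10],"sx":[0,0,0],"sy":[0,0,0],"sz":[0,0,0],"finger_gap":[0,0,0]}'; python3 -c "
from h import *
s=r.read_state();print(s['wrist_torque']);go([522.3,260.2,69.7],1.53)"
```

```text
time: 13.7
position: [522.6, 259.4, 69.8]
tool_rot: [[0.954, 0.3, 0.001], [0.3, -0.954, -0.001], [0.0, 0.001, -1.0]]
wrist_force: [-0.2, -3.6, 0.2]
gripper_width: 0.131
grasp_force: 30.0
[-0.78613268 -0.08355181 -0.03504091] [-1.09793811  0.63075121  0.72495554  1.93724784 -0.57915132  0.79260986
 -1.31249628]
go [-0.1 -0.8  0.1] rz -1.2250796236987833 yaw now 0.305 tilt [ 0.0007 -0.0012]
time: 14.08
position: [522.6, 259.5, 69.8]
tool_rot: [[0.979, 0.205, 0.001], [0.205, -0.979, -0.001], [0.0, 0.001, -1.0]]
wrist_force: [0.6, -3.6, 1.3]
gripper_width: 0.137
grasp_force: 30.0
[-0.9229895  -0.15096305  0.01782175]
go [-0.1 -0.8  0.1] rz -1.3240203378067905 yaw now 0.206 tilt [ 0.0006 -0.0007]
```

```bash
for i in 1 2; do python3 nudge.py '{"rx":[0,0,0],"ry":[0,0,0],"rz":[0.04,0.08,0.08],"sx":[0,0,0],"sy":[0,0,0],"sz":[0,0,0],"finger_gap":[0,0,0]}' | head -3; python3 -c "
from h import *
s=r.read_state();print(s['wrist_torque'],s['wrist_force']);go([522.3,260.2,69.7],1.53)"; done
```

```text
time: 14.45
position: [522.6, 259.6, 69.8]
tool_rot: [[0.992, 0.123, 0.001], [0.123, -0.992, -0.001], [0.0, 0.001, -1.0]]
[-1.2796565  -0.20705839  0.040989  ] [ 1.06076743 -4.70947867  2.23762084]
go [-0.2 -0.6  0.1] rz -1.4071865910480597 yaw now 0.123 tilt [ 0.0005 -0.0007]
time: 14.82
position: [522.6, 259.6, 69.7]
tool_rot: [[0.999, 0.042, 0.001], [0.042, -0.999, -0.001], [0.001, 0.001, -1.0]]
[-1.33198471 -0.19845266  0.1198152 ] [ 0.98053306 -5.92629325  2.85715465]
go [-0.2 -0.6  0. ] rz -1.4876379940966604 yaw now 0.042 tilt [ 0.0006 -0.0007]
```

```bash
for i in 1; do python3 nudge.py '{"rx":[0,0,0,0],"ry":[0,0,0,0],"rz":[0.04,0.08,0.12,0.12],"sx":[0,0,0,0],"sy":[0,0,0,0],"sz":[0,0,0,0],"finger_gap":[0,0,0,0]}' | head -3; python3 -c "
from h import *
s=r.read_state();print(s['wrist_torque'],s['wrist_force']);go([522.3,260.2,69.7],1.53)
d=snap('wrist','w7'); u=proj(d,[522.3,260.2,52.5]);print(u)
cv2.imwrite('pics/k7.png',cv2.resize(d['image'][180:330,180:380,::-1],None,fx=3.5,fy=3.5))
"; done
```

```text
time: 15.32
position: [522.6, 259.7, 69.7]
tool_rot: [[0.997, -0.077, 0.001], [-0.077, -0.997, -0.001], [0.001, 0.001, -1.0]]
[-1.34382551 -0.23881293  0.22248893] [ 1.3785678  -5.40545134  0.74450251]
go [-0.3 -0.5 -0. ] rz 1.5346017446272202 yaw now -0.077 tilt [ 0.0007 -0.0009]
(np.float64(282.3197848487015), np.float64(252.18471919738948))
```

View pics/k7.png

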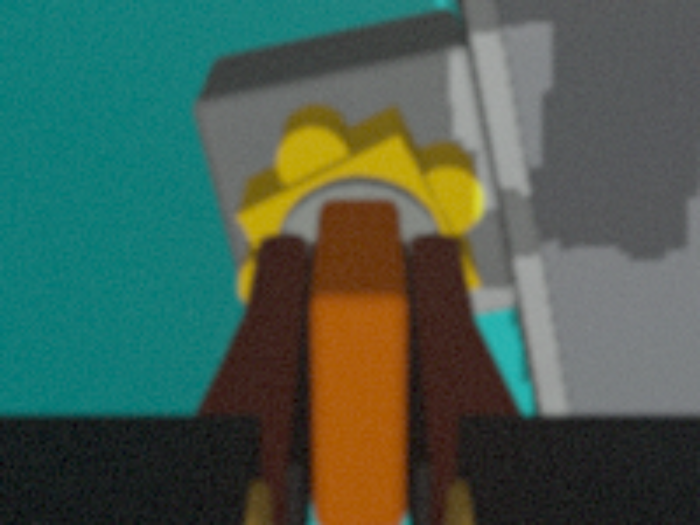

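The bracket's and knob's edges show the knob about 1.3 rad clockwise, at its hard end, and the torque has built up to 0.22 N m. I'll back the key off into its play and lift it.

```bash
python3 nudge.py '{"rx":[0,0,0,0,0,0,0,0,0],"ry":[0,0,0,0,0,0,0,0,0],"rz":[-0.15,-0.3,-0.45,-0.45,-0.45,-0.45,-0.45,-0.45,-0.45],"sx":[0,0,0,0,0,0,0,0,0],"sy":[0,0,0,0,0,0,0,0,0],"sz":[0,0,0,0,-10,-20,-30,-80,-80],"finger_gap":[0,0,0,0,0,0,0,0,0]}'; python3 -c "
from h import *
s=r.read_state();print(s['wrist_torque'],s['joint_positions']);go([638.8,-261.7,150],-0.304)
d=snap('wrist','w8'); u=proj(d,[522.3,260.2,52.5]);print(u)
for b in blobs(d,'red',20,(250,0,560,300)): print(b[1])
x,y=map(int,u)
cv2.imwrite('pics/k8.png',cv2.resize(d['image'][y-80:y+60,x-80:x+160,::-1],None,fx=3,fy=3))
"
```

```text
time: 16.5
position: [524.4, 261.6, 153.5]
tool_rot: [[0.931, 0.365, 0.005], [0.365, -0.931, 0.004], [0.006, -0.002, -1.0]]
wrist_force: [0.8, 0.0, -1.5]
gripper_width: 0.136
grasp_force: 30.0
[-0.05768007  0.15111375 -0.00881985] [-1.16318202  0.51604087  0.80603216  1.88454934 -0.46272161  0.92975396
 -1.33622704]
go [-84.7 528.9   1.7] rz 0.6779706106449273 yaw now 0.374 tilt [0.0052 0.0044]
(np.float64(284.0223540537645), np.float64(213.4287874083855))
```

View pics/k8.png

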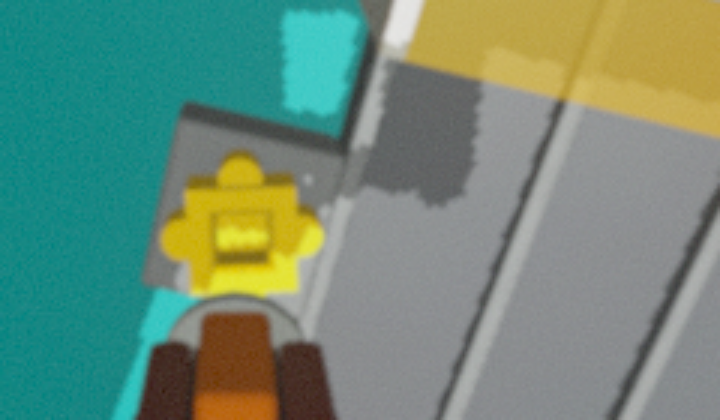

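The gate is sunk, with no red left. The knob's recess sides are level with the tool at yaw ≈0.40, so the knob stands at about 1.3, its full turn. Next I'll return the key.

```bash
python3 nudge.py '{"rx":[0,0,0,0,0,0,0,0,0,0],"ry":[0,0,0,0,0,0,0,0,0,0],"rz":[0.1,0.2,0.3,0.4,0.5,0.6,0.678,0.678,0.678,0.678],"sx":[-84.7,-84.7,-84.7,-84.7,-84.7,-84.7,-84.7,-84.7,-84.7,-84.7],"sy":[529,529,529,529,529,529,529,529,529,529],"sz":[2,2,2,2,2,2,2,2,2,2],"finger_gap":[0,0,0,0,0,0,0,0,0,0]}' | head -3; python3 nudge.py '{"rx":[0],"ry":[0],"rz":[0],"sx":[0],"sy":[0],"sz":[0],"finger_gap":[0]}' |head -2; python3 -c "
from h import *
go([638.8,-261.7,65],-0.304)"
```

```text
time: 17.8
position: [635.4, -266.6, 146.6]
tool_rot: [[0.953, -0.304, -0.002], [-0.304, -0.953, -0.001], [-0.001, 0.002, -1.0]]
time: 17.92
position: [636.6, -261.4, 146.4]
go [ 2.4 -0.3 81.4] rz 0.0010428022316548713 yaw now -0.303 tilt [-0.0016  0.0019]
```

```bash
python3 nudge.py '{"rx":[0,0,0,0,0],"ry":[0,0,0,0,0],"rz":[0,0,0,0,0],"sx":[2,2,2,2,2],"sy":[0.5,0.5,0.5,0.5,0.5],"sz":[40,81,81,81,81],"finger_gap":[0,0,0,0,0]}'|head -2; python3 -c "
from h import *
go([638.5,-262.3,54],-0.304)"
```

```text
time: 18.55
position: [639.7, -264.4, 68.7]
go [-1.8 -1.7 14.7] rz 0.0007925878126275876 yaw now -0.303 tilt [ 0.0028 -0.001 ]
```

```bash
python3 nudge.py '{"rx":[0,0,0],"ry":[0,0,0],"rz":[0,0,0],"sx":[0,0,0],"sy":[0,0,0],"sz":[4,4,4],"finger_gap":[0,0,0]}'|head -2; python3 -c "
from h import *
go([638.5,-262.3,48],-0.304)"
```

```text
time: 18.92
position: [638.6, -264.2, 62.7]
go [-0.7 -1.8 14.7] rz 0.00022396054862627857 yaw now -0.304 tilt [0.0002 0.    ]
```

```bash
python3 nudge.py '{"rx":[0,0,0,0,0,0,0],"ry":[0,0,0,0,0,0,0],"rz":[0,0,0,0,0,0,0],"sx":[-0.3,-0.3,-0.3,-0.3,-0.3,-0.3,-0.3],"sy":[-1.8,-1.8,-1.8,-1.8,-1.8,-1.8,-1.8],"sz":[0,7,14,19,22,24,24],"finger_gap":[0,0,0,0,0,0,0]}'; python3 -c "
from h import *
go([638.5,-262.3,38],-0.304)"
```

```text
time: 19.8
position: [638.8, -262.5, 38.6]
tool_rot: [[0.954, -0.299, -0.0], [-0.299, -0.954, -0.0], [-0.0, 0.0, -1.0]]
wrist_force: [-0.8, 0.1, -0.1]
gripper_width: 0.135
grasp_force: 30.0
go [-0.3 -0.1  0.6] rz 0.00018291751436239068 yaw now -0.304 tilt [-0. -0.]
```

```bash
python3 nudge.py '{"rx":[0,0,0,0,0,0,0,0,0,0],"ry":[0,0,0,0,0,0,0,0,0,0],"rz":[0,0,0,0,0,0,0,0,0,0],"sx":[0,0,0,0,0,-50,-110,-171,-171,-171],"sy":[0,0,0,0,0,5,12,19,19,19],"sz":[0,0,-30,-60,-110,-160,-210,-261,-261,-261],"finger_gap":[0.6,0.6,0.6,0.6,0.6,1,1,1,1,1]}'|head -2; python3 nudge.py '{"rx":[0,0],"ry":[0,0],"rz":[0,0],"sx":[0,0],"sy":[0,0],"sz":[0,0],"finger_gap":[1,1]}'|head -2; python3 - <<'E'
from h import *
d=snap("wrist","w9")
for c,z in(("orange",72),("blue",26)):
  for b in blobs(d,c,100): print(c,b[0],b[2],cast(d,b[2][0],z),[p for p in cv2.boxPoints(b[2]).round(1).tolist()])
E
```

```text
time: 21.05
position: [469.1, -229.8, 301.3]
time: 21.3
position: [470.5, -229.1, 298.9]
blue [143.4  67.4] ((143.0, 67.5), (31.0, 12.0), 90.0) [ 639.00329854 -107.74001493   26.        ] [[137.0, 52.0], [149.0, 52.0], [149.0, 83.0], [137.0, 83.0]]
blue [403.5  94.4] ((403.5, 94.0), (28.0, 11.0), 90.0) [ 516.55298519 -399.42744699   26.        ] [[398.0, 80.0], [409.0, 80.0], [409.0, 108.0], [398.0, 108.0]]
blue [301.5 169.8] ((301.41180419921875, 169.85293579101562), (25.896284103393555, 7.374438762664795), 59.03623962402344) [ 463.93868764 -253.71145045   26.        ] [[291.6000061035156, 160.60000610351562], [297.8999938964844, 156.89999389648438], [311.20001220703125, 179.10000610351562], [304.8999938964844, 182.89999389648438]]
```

View pics/w9.png

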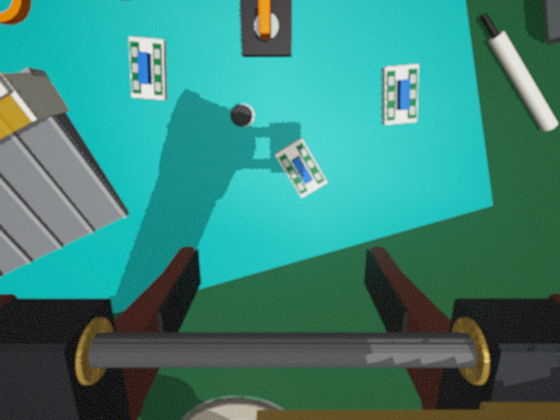

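C has been knocked about 35 mm from its earlier spot and now sits at image (146,68). B is at (402,94), A at (302,168) turned, and the key stands in its stand at (265,25). I'll fetch C first.

```bash
python3 nudge.py '{"rx":[0,0,0,0,0,0],"ry":[0,0,0,0,0,0],"rz":[0,0,0,0,0,0],"sx":[124.6,124.6,124.6,124.6,124.6,124.6],"sy":[-166.1,-166.1,-166.1,-166.1,-166.1,-166.1],"sz":[60,120,170,200,200,200],"finger_gap":[0.4,0.4,0.4,0.4,0.4,0.4]}' |head -2; python3 -c "
from h import *
go([639,-107.7,14],-0.304)
d=snap('wrist','w10')
for b in blobs(d,'blue',100): print(b[0],b[2],cast(d,b[2][0],26))"
```

```text
time: 22.1
position: [637.1, -106.1, 94.6]
go [ 2.9  0.8 80.5] rz 0.003177086742634172 yaw now -0.301 tilt [-0.0083  0.0003]
[281.5 214.7] ((281.4827880859375, 214.70689392089844), (14.200778007507324, 48.33246994018555), 4.763641834259033) [ 642.37944672 -107.07232993   26.        ]
[516.3 370.1] ((516.5, 371.0), (8.0, 15.0), 90.0) [ 450.0252401  -255.83413351   26.        ]
```

```bash
python3 nudge.py '{"rx":[0,0,0,0,0,0,0,0,0,0],"ry":[0,0,0,0,0,0,0,0,0,0],"rz":[0.083,0.083,0.083,0.083,0.083,0.083,0.083,0.083,0.083,0.083],"sx":[4,4,4,4,4,4,4,4,4,4],"sy":[0.8,0.8,0.8,0.8,0.8,0.8,0.8,0.8,0.8,0.8],"sz":[30,55,75,80.5,80.5,80.5,80.5,80.5,80.5,80.5],"finger_gap":[0.4,0.4,0.4,0.4,0.4,0.4,0,0,0,0]}'; python3 -c "
from h import *
print(r.read_state()['joint_positions'])"
```

```text
time: 23.4
position: [642.4, -109.9, 19.4]
tool_rot: [[0.926, -0.377, 0.0], [-0.377, -0.926, 0.0], [0.0, -0.0, -1.0]]
wrist_force: [0.5, -0.1, 3.4]
gripper_width: 0.136
grasp_force: 30.0
[-0.45464801  0.84133519  0.79137976  1.78863226 -0.77930677  0.85565049
 -1.24395204]
```

```bash
python3 nudge.py '{"rx":[0,0,0,0,0,0,0,0,0,0],"ry":[0,0,0,0,0,0,0,0,0,0],"rz":[0,0,0,0,0,0,0,0,0,0],"sx":[0,0,0,0,0,0,0,0,0,0],"sy":[0,0,0,0,0,0,0,0,0,0],"sz":[0,2,5,5,5,5,5,-20,-60,-115],"finger_gap":[0.25,0.25,0.25,0.25,0,0,0,0,0,0]}'; python3 -c "
from h import *
go([564.8,43.6,130],0.142)"
```

```text
time: 24.65
position: [641.5, -110.1, 136.0]
tool_rot: [[0.926, -0.378, -0.001], [-0.378, -0.926, -0.0], [-0.001, 0.001, -1.0]]
wrist_force: [0.9, -0.0, -1.5]
gripper_width: 0.135
grasp_force: 30.0
go [-129.  -113.4    6.1] rz -0.5291225374074706 yaw now -0.387 tilt [-0.0013 -0.    ]
```

```bash
python3 nudge.py '{"rx":[0,0,0,0,0,0,0],"ry":[0,0,0,0,0,0,0],"rz":[-0.18,-0.36,-0.529,-0.529,-0.529,-0.529,-0.529],"sx":[-45,-85,-129,-129,-129,-129,-129],"sy":[-40,-76,-113.4,-113.4,-113.4,-113.4,-113.4],"sz":[4,4,4,4,4,4,4],"finger_gap":[0,0,0,0,0,0,0]}'|head -2; python3 nudge.py '{"rx":[0,0,0],"ry":[0.14,0.14,0.14],"rz":[0,0,0],"sx":[0,0,0],"sy":[0,0,0],"sz":[0,0,0],"finger_gap":[0,0,0]}'|head -3;python3 -c "
from h import *
d=snap('wrist','w11');go([564.8,43.6,60])"
```

```text
time: 25.52
position: [565.9, 42.0, 130.3]
time: 25.9
position: [566.1, 43.6, 130.6]
tool_rot: [[0.98, 0.142, 0.137], [0.14, -0.99, 0.02], [0.138, -0.0, -0.99]]
go [-11.6  -0.1  69.6] rz None yaw now 0.143 tilt [0.1377 0.0196]
```

View pics/w11.png

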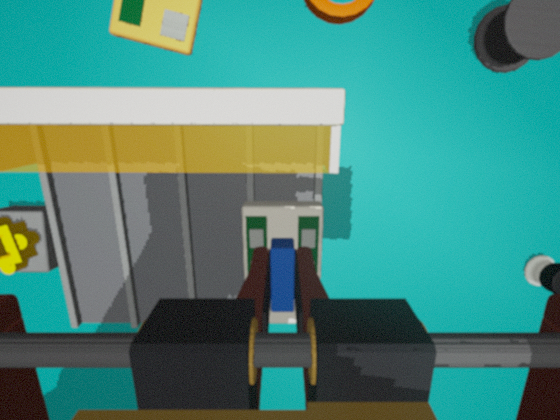

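The carrier is held square over the right-hand lane between the ribs at columns 250 and 322, well short of the hood edge at row 172. I'll lower it.

```bash
python3 nudge.py '{"rx":[0,0,0,0,0],"ry":[0,0,0,0,0],"rz":[0,0,0,0,0],"sx":[-7,-13,-14,-14,-14],"sy":[0,0,0,0,0],"sz":[45,80,89,89,89],"finger_gap":[0,0,0,0,0]}'|sed -n '2p;4p'; python3 nudge.py '{"rx":[0,0,0,0],"ry":[0,0,0,0],"rz":[0,0,0,0],"sx":[0,0,0,0],"sy":[0,0,0,0],"sz":[2,4,6,6],"finger_gap":[0,0,0,0]}'|sed -n '2p;4p'; python3 -c "
from h import *
go([564.8,43.6,34.8])"
```

```text
position: [565.4, 43.4, 41.3]
wrist_force: [-0.2, -0.2, -0.9]
position: [564.7, 43.5, 34.0]
wrist_force: [-0.4, -0.3, -1.6]
go [ 0.2 -0.1 -0.8] rz None yaw now 0.142 tilt [0.1379 0.0199]
```

```bash
python3 nudge.py '{"rx":[0,0,0],"ry":[0,0,0],"rz":[0,0,0],"sx":[0,0,0],"sy":[0,0,0],"sz":[1,2,2],"finger_gap":[0,0,0]}'|sed -n '2p;4p';python3 nudge.py '{"rx":[0,0],"ry":[0,0],"rz":[0,0],"sx":[0,0],"sy":[0,0],"sz":[1,1],"finger_gap":[0,0]}'|sed -n '2p;4p'
```

```text
position: [564.9, 43.5, 33.6]
wrist_force: [-9.3, 0.7, 22.7]
position: [565.2, 43.5, 33.4]
wrist_force: [-13.4, -0.2, 33.1]
```

```bash
python3 nudge.py '{"rx":[0,0,0,0,0,0,0,0,0,0],"ry":[0,0,0,0,0,0,0,0,0,0],"rz":[0,0,0,0,0,0,0,0,0,0],"sx":[0,0,0,0,0,-56,-56,-56,-56,-56],"sy":[0,0,0,0,0,0,0,0,0,0],"sz":[-3,-3,-3,-20,-50,-50,-50,-20,-2,-2],"finger_gap":[0,0.35,0.35,0.35,0.2,0,0,0,0,0]}'; python3 -c "
from h import *
# ramp coords
def rampc(p):
    d=p-np.array([571,127.9,0]); c,s=np.cos(.1425),np.sin(.1425); x,y=c*d[0]+s*d[1],-s*d[0]+c*d[1]
    return (x+115)*np.cos(.14)+(p[2]-6)*np.sin(.14), y, -(x+115)*np.sin(.14)+(p[2]-6)*np.cos(.14)
print(rampc(r.read_state()['position']))"
```

```text
time: 28.95
position: [510.0, 35.5, 24.3]
tool_rot: [[0.98, 0.142, 0.136], [0.14, -0.99, 0.019], [0.138, 0.0, -0.99]]
wrist_force: [-0.1, 0.9, 0.8]
gripper_width: 0.002
grasp_force: 0.0
(np.float64(43.632672519591374), np.float64(-82.81782923909955), np.float64(12.335994220560504))
```

```bash
cat >> h.py <<'E'
def rampc(p=None):
    p=r.read_state()["position"] if p is None else np.asarray(p)
    d=p-np.array([571,127.9,0]); c,s=np.cos(.1425),np.sin(.1425); x,y=c*d[0]+s*d[1],-s*d[0]+c*d[1]
    return np.round([(x+115)*np.cos(.14)+(p[2]-6)*np.sin(.14), y, -(x+115)*np.sin(.14)+(p[2]-6)*np.cos(.14)],1)
E
python3 nudge.py '{"rx":[0,0,0,0,0,0,0,0,0,0],"ry":[0,0,0,0,0,0,0,0,0,0],"rz":[0,0,0,0,0,0,0,0,0,0],"sx":[0,0,4,12,22,34,46,58,66,66],"sy":[0,0,0,0,0,0,0,0,0,0],"sz":[4,8,8,8,8,8,8,8,8,8],"finger_gap":[0,0,0,0,0,0,0,0,0,0]}'|sed -n '2p;4p'; python3 -c "
from h import *
print(rampc())"
```

```text
position: [576.8, 45.2, 26.7]
wrist_force: [0.1, 0.2, 0.5]
[110.8 -82.7   5.3]
```

```bash
python3 nudge.py '{"rx":[0,0,0,0],"ry":[0,0,0,0],"rz":[0,0,0,0],"sx":[2,4,6,6],"sy":[0,0,0,0],"sz":[0,0,0,0],"finger_gap":[0,0,0,0]}'|sed -n '2p;4p'; python3 -c "
from h import *
print(rampc())";python3 nudge.py '{"rx":[0,0,0],"ry":[0,0,0],"rz":[0,0,0],"sx":[2,4,4],"sy":[0,0,0],"sz":[0,0,0],"finger_gap":[0,0,0]}'|sed -n '2p;4p'; python3 -c "
from h import *
print(rampc())"
```

```text
position: [581.9, 45.9, 27.5]
wrist_force: [-0.5, 0.3, 0.2]
[116.  -82.7   5.3]
position: [585.2, 46.5, 27.8]
wrist_force: [-1.2, -0.6, 1.0]
[119.3 -82.6   5.2]
```

```bash
for i in 1 2; do python3 nudge.py '{"rx":[0,0,0,0],"ry":[0,0,0,0],"rz":[0,0,0,0],"sx":[1,2,2,2],"sy":[0,0,0,0],"sz":[0,0,0,0],"finger_gap":[0,0,0,0]}'|sed -n '2p;4p'; python3 -c "
from h import *
print(rampc())"; done
```

```text
position: [585.3, 46.5, 27.5]
wrist_force: [-8.3, -1.0, 3.4]
[119.4 -82.6   4.9]
position: [585.4, 46.5, 27.3]
wrist_force: [-11.2, -0.6, 6.6]
[119.5 -82.6   4.6]
```

```bash
python3 nudge.py '{"rx":[0,0,0,0,0],"ry":[0,0,-0.14,-0.14,-0.14],"rz":[0,0,0,0,0],"sx":[-15,-20,-30,-30,-30],"sy":[0,0,0,0,0],"sz":[0,-50,-110,-110,-110],"finger_gap":[0,0,0.4,0.4,0.4]}'|head -3; python3 -c "
from h import *
print(r.read_state()['joint_positions']);go([464,-253.7,110],0.237)"
```

```text
time: 32.7
position: [545.4, 41.1, 133.1]
tool_rot: [[0.99, 0.143, 0.002], [0.143, -0.99, 0.001], [0.002, -0.0, -1.0]]
[-0.85404816  0.5126401   0.88241251  1.99070224 -0.5169576   0.87476171
 -1.1189166 ]
go [-122.6  280.2   22.8] rz -0.09398251229581867 yaw now 0.143 tilt [0.0021 0.0006]
```

```bash
python3 nudge.py '{"rx":[0,0,0,0,0,0,0,0],"ry":[0,0,0,0,0,0,0,0],"rz":[-0.094,-0.094,-0.094,-0.094,-0.094,-0.094,-0.094,-0.094],"sx":[-122.6,-122.6,-122.6,-122.6,-122.6,-122.6,-122.6,-122.6],"sy":[280.2,280.2,280.2,280.2,280.2,280.2,280.2,280.2],"sz":[23,23,23,23,23,23,23,23],"finger_gap":[0.4,0.4,0.4,0.4,0.4,0.4,0.4,0.4]}' |head -2; python3 -c "
from h import *
print(r.read_state()['joint_positions']);go([464,-253.7,13.5],0.237)
d=snap('wrist','w12')
for b in blobs(d,'blue',100): print(b[0],b[2],cast(d,b[2][0],26))"
```

```text
time: 33.7
position: [463.9, -252.2, 109.6]
[-0.24661061  0.50095046  0.81592514  2.04642551 -0.50775378  0.80464055
 -0.4592501 ]
go [-0.2  1.6 96.1] rz 0.002165618982787443 yaw now 0.239 tilt [-0.0006  0.001 ]
[486.8 194.4] ((487.3575439453125, 193.67559814453125), (23.359697341918945, 50.21208572387695), 34.2868766784668) [ 517.65005658 -397.12131363   26.        ]
[285.  214.6] ((285.0, 214.5), (45.0, 12.0), 90.0) [ 465.52993544 -253.18023891   26.        ]
```

```bash
python3 nudge.py '{"rx":[0,0,0,0,0,0],"ry":[0,0,0,0,0,0],"rz":[0,0,0,0,0,0],"sx":[0.5,0.5,0.5,0.5,0.5,0.5],"sy":[1.3,1.3,1.3,1.3,1.3,1.3],"sz":[35,65,88,95.5,95.5,95.5],"finger_gap":[0.4,0.4,0.4,0.4,0.4,0.4]}'|sed -n '2p;4p'; python3 nudge.py '{"rx":[0,0,0,0],"ry":[0,0,0,0],"rz":[0,0,0,0],"sx":[0,0,0,0],"sy":[0,0,0,0],"sz":[0,0,0,0],"finger_gap":[0,0,0,0]}' | sed -n '2p;4,5p'; python3 -c "
from h import *
go([557,98.1,130],0.142)"
```

```text
position: [464.8, -255.3, 15.6]
wrist_force: [-0.3, 0.3, 0.2]
position: [464.3, -255.2, 15.0]
wrist_force: [-1.0, 1.5, 4.5]
gripper_width: 0.135
go [ 172.9 -321.8 -114.8] rz 0.09425923525339286 yaw now 0.236 tilt [0.0004 0.0003]
```

```bash
python3 nudge.py '{"rx":[0,0,0,0,0,0,0,0,0,0],"ry":[0,0,0,0,0,0,0,0,0,0],"rz":[0,0,0,0.094,0.094,0.094,0.094,0.094,0.094,0.094],"sx":[0,0,0,173,173,173,173,173,173,173],"sy":[0,0,0,-322,-322,-322,-322,-322,-322,-322],"sz":[-30,-70,-114,-114,-114,-114,-114,-114,-114,-114],"finger_gap":[0,0,0,0,0,0,0,0,0,0]}'|head -2; python3 nudge.py '{"rx":[0,0,0],"ry":[0.14,0.14,0.14],"rz":[0,0,0],"sx":[0,0,0],"sy":[0,0,0],"sz":[0,0,0],"finger_gap":[0,0,0]}'|head -3;python3 -c "
from h import *
print(r.read_state()['grasp_force']);go([557,98.1,38]);print(rampc())"
```

```text
time: 36.25
position: [557.4, 103.9, 127.9]
time: 36.62
position: [557.2, 98.1, 129.2]
tool_rot: [[0.98, 0.141, 0.137], [0.14, -0.99, 0.02], [0.138, -0.001, -0.99]]
29.99967098236084
go [-12.8  -0.   90.2] rz None yaw now 0.142 tilt [0.1366 0.02  ]
[113.4 -27.6 108.4]
```

```bash
python3 nudge.py '{"rx":[0,0,0,0,0],"ry":[0,0,0,0,0],"rz":[0,0,0,0,0],"sx":[-6,-11,-12.8,-12.8,-12.8],"sy":[0,0,0,0,0],"sz":[45,80,90,90,90],"finger_gap":[0,0,0,0,0]}'|sed -n '2p;4p'; python3 nudge.py '{"rx":[0,0,0],"ry":[0,0,0],"rz":[0,0,0],"sx":[0,0,0],"sy":[0,0,0],"sz":[1.5,3,3],"finger_gap":[0,0,0]}'|sed -n '2p;4p'; python3 -c "
from h import *
print(rampc())"
```

```text
position: [558.1, 98.3, 39.1]
wrist_force: [0.6, -0.2, -0.1]
position: [557.3, 98.5, 35.0]
wrist_force: [0.1, -1.0, -0.2]
[100.3 -27.1  15.2]
```

```bash
python3 nudge.py '{"rx":[0,0,0,0,0,0,0,0,0,0],"ry":[0,0,0,0,0,0,0,0,0,0],"rz":[0,0,0,0,0,0,0,0,0,0],"sx":[0,0,0,0,0,-56,-56,-56,-56,-56],"sy":[0.3,0.3,0.3,0,0,0,0,0,0,0],"sz":[1,1,1,-18,-45,-45,-45,-15,5,5],"finger_gap":[0,0.35,0.35,0.35,0.2,0,0,0,0,0]}'|sed -n '2p;4p'; python3 -c "
from h import *
print(rampc())"
```

```text
position: [503.0, 90.3, 21.2]
wrist_force: [0.0, -0.2, 0.9]
[ 44.  -27.6   9.1]
```

```bash
python3 nudge.py '{"rx":[0,0,0,0,0,0,0,0,0,0],"ry":[0,0,0,0,0,0,0,0,0,0],"rz":[0,0,0,0,0,0,0,0,0,0],"sx":[0,0,4,12,22,34,46,58,68,70],"sy":[0,0,0,0,0,0,0,0,0,0],"sz":[2,4.5,4.5,4.5,4.5,4.5,4.5,4.5,4.5,4.5],"finger_gap":[0,0,0,0,0,0,0,0,0,0]}'|sed -n '2p;4p'; python3 -c "
from h import *
print(rampc())"; for i in 1 2; do python3 nudge.py '{"rx":[0,0,0,0],"ry":[0,0,0,0],"rz":[0,0,0,0],"sx":[1,2,3,3],"sy":[0,0,0,0],"sz":[0,0,0,0],"finger_gap":[0,0,0,0]}'|sed -n '2p;4p'; python3 -c "
from h import *
print(rampc())"; done
```

```text
position: [573.3, 100.6, 27.6]
wrist_force: [0.3, -0.3, -0.3]
[115.3 -27.4   5.5]
position: [575.2, 100.9, 27.9]
wrist_force: [-0.9, 0.8, -0.3]
[117.3 -27.3   5.6]
position: [577.5, 101.3, 28.0]
wrist_force: [-3.6, -0.2, 1.4]
[119.6 -27.3   5.4]
```

```bash
python3 nudge.py '{"rx":[0,0,0,0],"ry":[0,0,0,0],"rz":[0,0,0,0],"sx":[1,2,2,2],"sy":[0,0,0,0],"sz":[0,0,0,0],"finger_gap":[0,0,0,0]}'|sed -n '2p;4p'; python3 -c "
from h import *
print(rampc())"; python3 nudge.py '{"rx":[0,0,0,0,0],"ry":[0,0,-0.14,-0.14,-0.14],"rz":[0,0,0,0,0],"sx":[-15,-20,-30,-30,-30],"sy":[0,0,0,0,0],"sz":[0,-50,-110,-110,-110],"finger_gap":[0,0,0.4,0.4,0.4]}'|head -3; python3 -c "
from h import *
print(r.read_state()['joint_positions']);go([508,-373,135],-0.30)"
```

```text
position: [577.6, 101.3, 27.8]
wrist_force: [-8.5, -0.4, 4.6]
[119.6 -27.3   5.1]
time: 42.25
position: [535.8, 95.7, 133.2]
tool_rot: [[0.99, 0.142, 0.002], [0.142, -0.99, 0.001], [0.002, -0.001, -1.0]]
[-0.97479875  0.51922615  0.9093035   1.99761416 -0.53428181  0.87863531
 -1.20270899]
go [-94.2 459.9  -2.3] rz 0.44286766454673865 yaw now 0.143 tilt [0.0019 0.0008]
```

```bash
python3 nudge.py '{"rx":[0,0,0,0,0,0,0,0,0,0],"ry":[0,0,0,0,0,0,0,0,0,0],"rz":[0.1,0.2,0.3,0.46,0.46,0.46,0.46,0.46,0.46,0.46],"sx":[-89,-89,-89,-89,-89,-89,-89,-89,-89,-89],"sy":[486,486,486,486,486,486,486,486,486,486],"sz":[23,23,23,23,23,23,23,23,23,23],"finger_gap":[0.4,0.4,0.4,0.4,0.4,0.4,0.4,0.4,0.4,0.4]}' |head -2; python3 nudge.py '{"rx":[0,0],"ry":[0,0],"rz":[0,0],"sx":[0,0],"sy":[0,0],"sz":[0,0],"finger_gap":[0.4,0.4]}'|head -2; python3 -c "
from h import *
print(r.read_state()['joint_positions']);go([516.5,-398.5,13.5],-0.317)
d=snap('wrist','w13')
for b in blobs(d,'blue',100): print(b[0],b[2],cast(d,b[2][0],26))"
```

```text
time: 43.5
position: [515.7, -397.6, 108.6]
time: 43.75
position: [517.2, -396.7, 110.0]
[-0.02134305  0.72985603  0.8761314   1.7501965  -0.66275673  0.98561735
 -0.77041866]
go [-0.1  2.  96.5] rz 0.0016590954425101945 yaw now -0.315 tilt [0.0002 0.0009]
[288.2 212.6] ((288.1404724121094, 212.72474670410156), (45.08172607421875, 13.225868225097656), 84.5596694946289) [ 518.13821609 -401.47078614   26.        ]
```

```bash
python3 nudge.py '{"rx":[0,0,0,0,0,0],"ry":[0,0,0,0,0,0],"rz":[-0.095,-0.095,-0.095,-0.095,-0.095,-0.095],"sx":[1,1,1,1,1,1],"sy":[4.2,4.2,4.2,4.2,4.2,4.2],"sz":[35,65,88,96,96,96],"finger_gap":[0.4,0.4,0.4,0.4,0.4,0.4]}'|sed -n '2p;4p'; python3 nudge.py '{"rx":[0,0,0,0],"ry":[0,0,0,0],"rz":[0,0,0,0],"sx":[0,0,0,0],"sy":[0,0,0,0],"sz":[0,0,0,0],"finger_gap":[0,0,0,0]}' | sed -n '2p;4,5p'; python3 -c "
from h import *
go([549.2,152.5,130],0.142)"
```

```text
position: [516.5, -403.4, 15.3]
wrist_force: [0.1, -0.0, 1.1]
position: [516.2, -402.8, 14.6]
wrist_force: [-0.4, 0.5, 3.1]
gripper_width: 0.127
go [ -90.4 -548.9 -115.4] rz -0.3646662248193815 yaw now -0.223 tilt [0.0004 0.    ]
```

```bash
python3 nudge.py '{"rx":[0,0,0,0,0,0,0,0,0,0],"ry":[0,0,0,0,0,0,0,0,0,0],"rz":[0,0,0,-0.1,-0.2,-0.3,-0.365,-0.365,-0.365,-0.365],"sx":[0,0,0,-90,-90,-90,-90,-90,-90,-90],"sy":[0,0,0,-549,-549,-549,-549,-549,-549,-549],"sz":[-30,-70,-115,-115,-115,-115,-115,-115,-115,-115],"finger_gap":[0,0,0,0,0,0,0,0,0,0]}'|head -2; python3 -c "
from h import *
go([549.2,152.5,130],0.142)"
```

```text
time: 46.3
position: [542.1, 35.9, 129.3]
go [  23.6 -114.4   -0.7] rz 0.00011072711094395338 yaw now 0.142 tilt [0.0002 0.0002]
```

```bash
python3 nudge.py '{"rx":[0,0,0,0,0],"ry":[0.14,0.14,0.14,0.14,0.14],"rz":[0,0,0,0,0],"sx":[23,23,23,23,23],"sy":[-105,-105,-105,-105,-105],"sz":[0,0,0,0,0],"finger_gap":[0,0,0,0,0]}'|head -3;python3 -c "
from h import *
print(r.read_state()['grasp_force']);go([549.2,152.5,38]);print(rampc())"
```

```text
time: 46.92
position: [550.3, 139.3, 129.3]
tool_rot: [[0.981, 0.139, 0.138], [0.138, -0.99, 0.019], [0.139, 0.0, -0.99]]
29.99976396560669
go [-12.  -13.3  90.5] rz None yaw now 0.14 tilt [0.1382 0.019 ]
[112.4  14.2 108.7]
```

```bash
python3 nudge.py '{"rx":[0,0,0,0,0],"ry":[0,0,0,0,0],"rz":[0,0,0,0,0],"sx":[0,-6,-10,-10,-10],"sy":[-13.3,-13.3,-13.3,-13.3,-13.3],"sz":[0,45,70,70,70],"finger_gap":[0,0,0,0,0]}'|sed -n '2p;4p'; python3 -c "
from h import *
print(rampc());go([549.2,152.5,38],0.142)"
```

```text
position: [549.0, 154.3, 59.5]
wrist_force: [0.7, 0.3, -0.4]
[103.5  29.2  39.4]
go [-3.1  1.8 21.3] rz -0.0002870858121464259 yaw now 0.142 tilt [0.1393 0.02  ]
```

```bash
python3 nudge.py '{"rx":[0,0,0,0],"ry":[0,0,0,0],"rz":[0,0,0,0],"sx":[-3,-3,-3,-3],"sy":[1.5,1.5,1.5,1.5],"sz":[12,21,21,21],"finger_gap":[0,0,0,0]}'|sed -n '2p;4p'; python3 nudge.py '{"rx":[0,0,0],"ry":[0,0,0],"rz":[0,0,0],"sx":[0,0,0],"sy":[0,0,0],"sz":[1.5,3,3],"finger_gap":[0,0,0]}'|sed -n '2p;4p'; python3 -c "
from h import *
print(rampc())"
```

```text
position: [548.5, 152.7, 37.4]
wrist_force: [-0.0, 0.5, -1.3]
position: [548.7, 152.8, 34.3]
wrist_force: [-0.2, 0.0, -0.3]
[99.5 27.8 14.6]
```

```bash
python3 nudge.py '{"rx":[0,0,0,0,0,0,0,0,0,0],"ry":[0,0,0,0,0,0,0,0,0,0],"rz":[0,0,0,0,0,0,0,0,0,0],"sx":[0,0,0,0,0,-56,-56,-56,-56,-56],"sy":[0.3,0.3,0.3,0,0,0,0,0,0,0],"sz":[0.5,0.5,0.5,-18,-45,-45,-45,-15,6,6],"finger_gap":[0,0.35,0.35,0.35,0.2,0,0,0,0,0]}'|sed -n '2p;4p'; python3 -c "
from h import *
print(rampc())"
python3 nudge.py '{"rx":[0,0,0,0,0,0,0,0,0,0],"ry":[0,0,0,0,0,0,0,0,0,0],"rz":[0,0,0,0,0,0,0,0,0,0],"sx":[0,0,4,12,22,34,46,58,68,70],"sy":[0,0,0,0,0,0,0,0,0,0],"sz":[2,4,4,4,4,4,4,4,4,4],"finger_gap":[0,0,0,0,0,0,0,0,0,0]}'|sed -n '2p;4p'; python3 -c "
from h import *
print(rampc())"; for i in 1 2; do python3 nudge.py '{"rx":[0,0,0,0],"ry":[0,0,0,0],"rz":[0,0,0,0],"sx":[1,2,3,3],"sy":[0,0,0,0],"sz":[0,0,0,0],"finger_gap":[0,0,0,0]}'|sed -n '2p;4p'; python3 -c "
from h import *
print(rampc())"; done
```

```text
position: [494.7, 144.7, 19.8]
wrist_force: [-0.1, -0.3, 0.1]
[43.4 27.5  7.8]
position: [564.9, 155.1, 26.6]
wrist_force: [-1.8, -0.7, 0.5]
[114.5  27.8   4.7]
position: [566.8, 155.4, 26.9]
wrist_force: [0.4, -0.5, -0.0]
[116.5  27.9   4.7]
position: [569.9, 155.9, 27.3]
wrist_force: [-0.9, 0.8, -0.4]
[119.7  27.9   4.7]
```

```bash
for i in 1 2; do python3 nudge.py '{"rx":[0,0,0,0],"ry":[0,0,0,0],"rz":[0,0,0,0],"sx":[1,1.5,1.5,1.5],"sy":[0,0,0,0],"sz":[0,0,0,0],"finger_gap":[0,0,0,0]}'|sed -n '2p;4p'; done;  python3 -c "
from h import *
print(rampc())";python3 nudge.py '{"rx":[0,0,0,0,0,0,0,0],"ry":[0,0,-0.14,-0.14,-0.14,-0.14,-0.14,-0.14],"rz":[0,0,0,0,0,0,0,0],"sx":[-15,-20,-60,-80,-80,-80,-80,-80],"sy":[0,0,20,40,40,40,40,40],"sz":[0,-50,-140,-220,-220,-220,-220,-220],"finger_gap":[0,0,0.4,0.4,0.4,0.4,0.4,0.4]}'|head -3; python3 -c "
from h import *
d=snap('wrist','w14'); snap('scene','s14')
for b in blobs(d,'blue',40,(0,0,560,300)): print(b[0],rampc(cast(d,b[0],55)))"
```

```text
position: [570.0, 155.9, 27.1]
wrist_force: [-5.1, -1.0, 2.4]
position: [570.0, 155.9, 26.9]
wrist_force: [-8.4, -0.8, 4.3]
[119.8  27.9   4.2]
time: 53.92
position: [469.2, 101.3, 233.2]
tool_rot: [[0.99, 0.142, -0.001], [0.142, -0.99, -0.002], [-0.001, 0.001, -1.0]]
[239.1  45.4] [149.8  28.1  28.4]
[298.   45.7] [149.6 -26.   28.4]
[357.6  46. ] [149.4 -80.9  28.4]
```

View pics/w14.png

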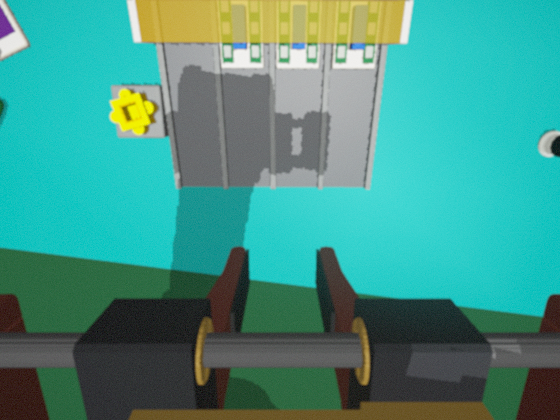

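All three carriers sit under the hood with their tails level at rows 66–68, in columns 241, 298 and 355. The gate is sunk and the knob is turned. I'll do a last numeric check of the key and carriers before handing in.

```bash
python3 - <<'E'
from h import *
a=snap("scene");b=snap("side")
for n,d in(("scene",a),("side",b)):
    for c in("blue","orange","red"): print(n,c,[(x[0].tolist(),int(x[1][4])) for x in blobs(d,c,8)])
E
```

```text
scene blue [([332.5, 136.8], 739), ([410.8, 234.6], 128), ([171.0, 362.7], 403)]
scene orange [([328.9, 253.4], 200), ([209.8, 275.9], 51)]
scene red [([197.1, 388.0], 240)]
side blue [([117.4, 137.6], 1267), ([314.3, 155.6], 82), ([243.9, 190.2], 28), ([255.3, 200.2], 29), ([267.5, 210.4], 31), ([485.7, 298.5], 208)]
side orange [([319.2, 206.9], 225), ([344.8, 284.5], 171)]
side red [([509.5, 287.6], 257)]
```

Key and tape roll are where they were, the gate is down and no carrier is left on the bench, so I'm handing in.

```bash
python3 -c "
from rig import r
print(r.close_job())"
```

```text
the job is handed in; nothing more can be done
None
```

The job is handed in: the knob is turned to its hard end and the gate sunk, the key is back in its stand, and all three carriers present rest against the top stop, each in its own lane.

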